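# Draw the recipe stand out to its second stop and hold it up

### The job

Set up the recipe stand: swing the brake lever at its foot to the middle one of the three marks and leave it there, then squeeze in the thumb button on the side of its head and pull the head straight up, past the first stop, to the second stop where both tubes are fully out. The mast sinks back when let go, so finish while gripping the head and holding it fully up; leave everything else on the worktop where it is.

Things in the scene. Friction and masses are not known exactly. Their poses are not given: they have to be found in the camera images.
- recipe_stand: telescoping recipe stand, fixed down: round steel foot (148 mm across, 13 mm thick) with an upright housing (60 mm across, top 100 mm above the worktop) holding two nested tubes and a grip head. Origin: on its upright axis at worktop height; z up; +x the side of the flat recipe clip on the head, +y the side of the thumb button, -y the side of the brake lever and its three marks
- brake_lever (a joint): angle (rad) of the brake lever about the stand's upright axis: 0 = over the mark nearest the clip (+x) side (locked), 0.65 = over the middle mark, 1.3 = over the last mark; grows clockwise from above. It turns stiffly (about 1.5 N at its knob) and stays where it is left. Below about 0.35 it blocks the lower tube
- lever_grip (a point): the point to grip on the lever: on the axis of the upright round black post (16 mm diameter) at the lever's end, 66 mm above the worktop; the post's top is at 84 mm, the flat lever arm below it ends at 33 mm. It lies 90 mm from the stand's axis. It may turn within the fingers
- middle_mark (a point): top of the middle one of the three raised ribs on the foot (5 mm wide, 44 to 67 mm from the axis) that mark the lever's settings: 55.5 mm from the stand's axis along its -y, 17 mm above the worktop. The other two ribs lie 0.65 rad to either side
- grip_head: black block on top of the tubes to pull by, 30 mm (x) by 34 mm (y) by 60 mm high, origin at the centre of its underside (100 mm above the worktop when the mast is down), axes as the stand's. The recipe clip stands out from its +x side, 15 to 45 mm from the axis, up to 33 mm above the underside; the -x side and the -y side (across from the button) are plain
- head_middle (a point): the point on the axis of the head level with the button, 34 mm above the head's underside (134 mm above the worktop when down). A pinch across the head along y here, one finger on the button and one on the plain far side, presses the button and holds the head at once (41 mm across, button out)
- button_face (a point): centre of the outer face of the round thumb button (21 mm diameter) on the head's +y side, 7 mm proud of the head when out, 24 mm from the axis
- thumb_button (a joint): how far the thumb button is pushed in (m), 0 = out, 0.0055 = fully in (still 1.5 mm proud). Spring of 2.4 N rising to 5.7 N fully in; it springs out when not pressed. Unless it is in by about 4 mm, a catch keeps the mast from leaving its lowest position
- upper_tube (a joint): how far the upper tube (with the head) is out of the lower tube (m): 0 = in, 0.075 = at its stop (the first stop). It comes first, with a pull of 3 to 4 N
- lower_tube (a joint): how far the lower tube is out of the housing (m): 0 = in, 0.075 = at its stop (the second stop, when the upper tube is also out: the head is then 150 mm higher). It follows after the first stop, with a pull of 8 to 11 N. Springs and weight draw both tubes back in when let go (down to about 15 mm out, where the catch comes to rest)
- lemon: lemon, a bystander behind the stand
- salt_shaker: salt shaker, 90 mm tall, 44 mm across, a bystander behind the stand
- mug: mug, 106 mm tall, a bystander at the left
- fork: fork lying at the right, a bystander
- bowl_counter: white bowl at the far right, a bystander

How it is judged (in metres and radians):
On the way, in this order (a step that is already met when the one before it is completed fails the run):
1. the brake lever is at the middle mark while the mast is still down (value of joint brake_lever between 0.51 and 0.79 rad and value of joint each of upper_tube, lower_tube below 0.01 m), for 0.2 s.
2. the thumb button is squeezed in by the fingers while the mast is still down (value of joint thumb_button above 0.0035 m and value of joint upper_tube below 0.015 m and contact force between the fingers and grip_head above 2 N), for 0.05 s.
At the end, for the whole second after the job is handed in: Both tubes are out to within 6 mm of their stops (upper_tube and lower_tube above 0.069 m), the fingers grip the head (over 2 N) and hold it still there, and the brake lever stands at the middle mark (0.65 rad within 0.14 rad) (value of joint each of upper_tube, lower_tube above 0.069 m and value of joint brake_lever between 0.51 and 0.79 rad and contact force between the fingers and grip_head above 2 N and linear speed of grip_head below 0.02 m/s); the arm keeps its last pose, push and grip.
It fails at once if a bystander is pushed more than 30 mm from its place (distance of any of lemon, salt_shaker, mug, fork, bowl_counter from where it was at the start of the episode above 0.03 m).
It also fails if it takes over 45 s, if anything falls off the work surface, if the arm or the gripper's body presses on something with over 40 N, if the wrist force passes 120 N, or if a joint passes its speed limit or range.

### The arm

A 6-joint arm with a two-finger parallel gripper is mounted at the origin on a cart in front of the work surface, level with it; the furniture and walls round the work are solid. World frame = base frame: x ahead of the robot, y to its left, z up, the work surface at z = 0. Lengths are in mm, angles in rad, forces in N, time in s.
With the tool pointing down it reaches from about 300 to 750 mm from the base axis. Payload 8.5 kg.
Tool frame: the origin (TCP) lies on the mounting face of the last link; the fingertips stand 173 mm ahead of it and the grasp point (between the pads) lies 155 mm ahead of it (robot.tcp_to_tips is the distance from the TCP to the fingertips, in mm); z points along the fingers, y is the line along which they close (so a half turn about z gives the same grasp; the last joint's range is limited). The gripper opens to 85 mm and grips with 20 to 120 N. Pads are 22 mm wide; open, the fingers measure 114 mm over their backs; the gripper's body (76 mm by 85 mm) begins 54 mm behind the grasp point. The pads swing forward as they close: fully open they stand 13 mm farther back than shut.
Start: joints at [0.935, 0.381, 1.297, -0, 1.464, -0.215], TCP at [224.66, 502.006, 404.722] pointing down, gripper open.
Joint ranges: [-3.11, 3.11], [-0.89, 2.33], [0.22, 2.48], [-1.42, 4.56], [0.17, 2.85], [-2.88, 2.88]. Speed limits (rad/s): [2.39, 2.39, 3.14, 3.14, 3.14, 3.14].

### API

Orientations are given as a unit quaternion [w, x, y, z].
In Python, from cell import robot, eyes, ticket, monitor gives the robot as it stands (robot), with the cameras (eyes), the job (ticket) and the readings (monitor).
- The arm moves only by the shell command python3 shift.py 'ROWS' [FORCE]. ROWS is a JSON list of rows, 1 to 5 of them, each of 5 numbers: dx, dy, dz in a scale on which 1.0 is 1000 mm, then a turn about the tool's z in normalised numbers (1 is 4 rad), then the finger opening in mm; each row shifts and turns the commanded pose from where the row before left it, along the tool's axes as they then stand; what a row does not reach is not made up. A row lasts 1/12 s, in which the tool goes at most 41.7 mm and 0.125 rad, less where a joint would pass 70% of its speed; a pose out of reach is approached as far as the arm can. The fingers move at their own pace and stop on an object; FORCE is the grip in N (left out, the last holds). Time passes only in rows, so rows that do not move let the fingers close. It prints the time, the measured TCP pose, the force, the opening and the grip force at its end. No shift or turn number may pass 1 either way. Input that does not fit is refused with a message, and nothing moves.
- monitor.observe(): the state, without advancing time (a new reading comes with each control period).
- eyes.grab_frame(name): name is "scene" or "top"; returns a dict with "img" (384x512x3 uint8, red, green, blue), "vertical_fov" (degrees; the focal length in pixels is half the picture's height over the tangent of half this angle, whatever the lens; pixels are square), "cx", "cy" (the principal point, pixels), "rvec" (rotation vector, rad) and "tvec" (3), from world to camera coordinates, as OpenCV has them. Camera axes: x right, y down, z forward; pixel columns grow to the right and rows downward; lengths in mm; the calibration is good to about 2 mm. A picture is of the moment at which its call begins. There is no depth.
- ticket.close_job(): hands the job in; it is judged then, once.
The state is a dict: "clock": time; "joint_positions": joint angles; "dq": joint speeds; "joint_efforts": joint torques, N m; "eef_pos": TCP position; "ee_rot": TCP orientation; "force": force on the tool from outside, world axes, zero at the start; "wrist_torque": the same for the moment, N m; "grip_width": finger opening in mm; "grip_force": force on a finger pad.
Only numpy, scipy, OpenCV 4.12 (cv2) and the standard library are available. Lean on these libraries where they do the work, as an engineer would, in place of code of your own. Each camera call takes 0.05 s, during which the arm holds its last target. There are 200 camera calls.

## Working session

There is one attempt and no reset: what is moved stays moved. The work goes in short steps, Python scripts to look and compute and a shell command to move; the robot and the scene stay as the last step left them, time stands still between calls to the robot, and variables do not carry over. Pictures are saved under pics/ and viewed, at most 10 in all, crops included, and the job is handed in when it is done.

```bash
ls; mkdir -p pics
cat > h.py <<'E'
from cell import robot, eyes, ticket, monitor
import numpy as np, cv2
def get(n,f=None):
    d=eyes.grab_frame(n)
    if f: cv2.imwrite('pics/'+f,d['img'][:,:,::-1])
    return d
def cam(d):
    h=d['img'].shape[0]; f=h/2/np.tan(np.radians(d['vertical_fov'])/2)
    K=np.array([[f,0,d['cx']],[0,f,d['cy']],[0,0,1]]); R=cv2.Rodrigues(np.array(d['rvec'],float))[0]
    return K,R,np.array(d['tvec'],float).ravel()
def plane(d,px,z):
    K,R,t=cam(d); px=np.atleast_2d(px).astype(float)
    r=(R.T@np.linalg.inv(K)@np.c_[px,np.ones(len(px))].T).T; c=-R.T@t
    return c+r*((z-c[2])/r[:,2])[:,None]
def proj(d,P):
    K,R,t=cam(d); return cv2.projectPoints(np.atleast_2d(P).astype(float),R,t,K,None)[0][:,0]
E
python3 - <<'E'
from h import *
a=get('scene','s0.png');b=get('top','t0.png')
print({k:v for k,v in a.items() if k!='img'},{k:v for k,v in b.items() if k!='img'});print(monitor.observe())
import pickle;pickle.dump((a,b),open('f0.pkl','wb'))
E
```

```text
cell.py
pics
shift.py
{'vertical_fov': 54.13166953480602, 'cx': 254.02720710649518, 'cy': 189.33476334934332, 'rvec': array([ 2.02401081, -1.11269413,  0.49567445]), 'tvec': array([-331.25034275,  339.31631766, 1312.36769412])} {'vertical_fov': 51.07962827656959, 'cx': 258.95261531099936, 'cy': 200.08846487437395, 'rvec': array([ 2.20604493, -2.14873207,  0.08690846]), 'tvec': array([ -83.28588162,  531.83656518, 1315.50215654])}
{'clock': 0.1, 'joint_positions': array([ 9.34681319e-01,  3.81139639e-01,  1.29818195e+00, -1.72706171e-05,
        1.46363840e+00, -2.15334486e-01]), 'dq': array([-8.03212399e-06, -4.93012152e-04, -2.48449341e-03,  1.36598098e-03,
       -7.37594956e-04, -2.04108574e-04]), 'joint_efforts': array([ 4.16793235e-03, -4.49221480e+01, -2.31656581e+01, -1.01711967e-04,
        3.70061942e-03, -7.54448621e-06]), 'eef_pos': array([224.65251508, 501.97590761, 404.16847451]), 'ee_rot': array([-2.74522096e-04,  2.08840614e-01,  9.77949452e-01, -6.26187016e-04]), 'force': array([-0.4123665 ,  0.25637469,  0.41769   ]), 'wrist_torque': array([ 0.02575431, -0.03071536,  0.03011809]), 'grip_force': 0.0, 'grip_width': 85.18102338201058}
```

View pics/s0.png

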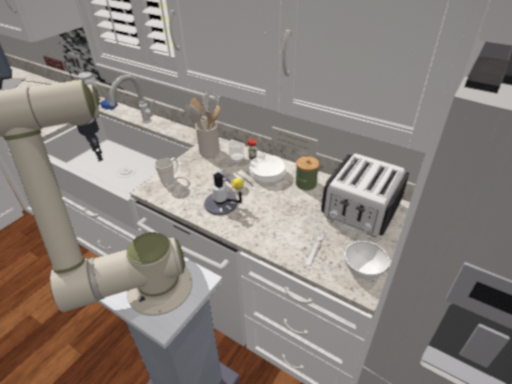

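View pics/t0.png

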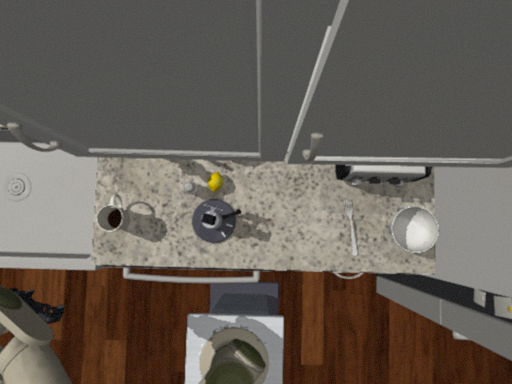

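The stand's foot is at about (214,221) in top and (222,203) in scene. The lever points right in top, to about (238,212). I'll enlarge both areas.

Run:
```python
from h import *
import pickle;a,b=pickle.load(open('f0.pkl','rb'))
A=cv2.resize(a['img'][165:225,190:255],None,fx=6,fy=6,interpolation=cv2.INTER_CUBIC)
B=cv2.resize(b['img'][190:250,184:249],None,fx=6,fy=6,interpolation=cv2.INTER_CUBIC)
cv2.imwrite('pics/z0.png',np.hstack([A,B])[:,:,::-1])
print(plane(b,[[214,221],[238,212],[209,218]],13))
```

```text
[[ 4.60649439e+02  7.88986502e+01  1.30000000e+01]
 [ 4.92807176e+02 -2.54500866e-01  1.30000000e+01]
 [ 4.70213289e+02  9.59510413e+01  1.30000000e+01]]
```

View pics/z0.png

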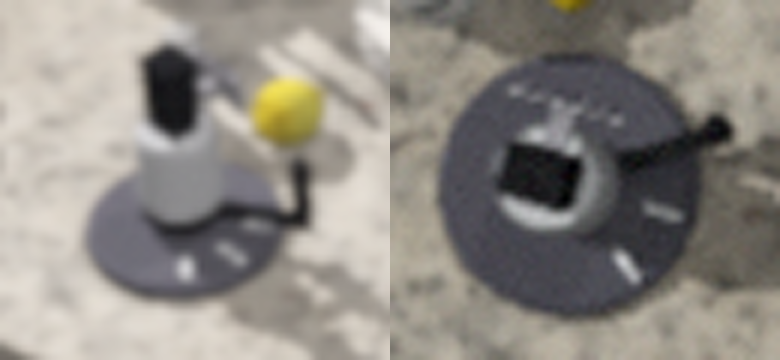

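The left half is the scene view, the right half the top view. Foot centre is at about (213.8,221). Two marks are visible, at (229.3,225.3) and (223.3,234.3), with the lever over the first mark. The lever post top is at about (239,211.7), and the clip faces up in the image (+x).

Run:
```python
from h import *
import pickle;a,b=pickle.load(open('f0.pkl','rb'))
from scipy.optimize import least_squares
# foot outline, top
im=b['img'];hsv=cv2.cvtColor(im,cv2.COLOR_RGB2HSV).astype(int)
I=im.astype(int)
m=((I[:,:,2]-I[:,:,0]>4)&(hsv[:,:,2]<125)).astype(np.uint8); mm=np.zeros_like(m); mm[190:250,184:249]=m[190:250,184:249]
mm=cv2.morphologyEx(mm,cv2.MORPH_OPEN,np.ones((3,3)))
c=max(cv2.findContours(mm,0,1)[0],key=cv2.contourArea)
h=cv2.convexHull(c)[:,0]
P=plane(b,h,13)[:,:2]
r=least_squares(lambda q:np.hypot(*(P-q[:2]).T)-q[2],[460,79,74],loss='soft_l1',f_scale=2)
C=r.x[:2];print('foot',r.x,len(P))
def up(x,y): return [(x-390)/6+184-.42,y/6+190-.42]
M=plane(b,[up(662,212),up(626,266)],17)[:,:2]
post=plane(b,[up(717,128)],84)[0,:2]
head=plane(b,[up(540,176)],160)[0,:2]
for n,p in(('mid',M[0]),('last',M[1]),('post',post),('head',head)):
    d=p-C;print(n,p,np.hypot(*d),np.degrees(np.arctan2(d[1],d[0])))
# scene check
for n,p in(('foot',[*C,13]),('post',[*post,84]),('headtop',[*C,160])):
    q=proj(a,p)[0];print(n,q,'zoom',(q-[190,165])*6+3, 'top',proj(b,p)[0])
```

```text
foot [447.0958427   87.39750522  54.44232552] 14
mid [448.85324242  28.40393987] 59.01973573476896 -88.29368141069212
last [418.52813257  47.33872106] 49.2018317773893 -125.49436586690973
post [492.57245718  -4.35049718] 102.40028520099743 -63.63382404628883
head [462.31388577  78.38564343] 17.68622310857819 -30.633283319624034
foot [216.81926666 202.59426611] zoom [163.91559993 228.56559664] top [211.30848774 224.99946146]
post [239.41063461 191.3427938 ] zoom [299.46380768 161.05676282] top [238.08       210.91333333]
headtop [213.71057369 175.63013154] zoom [145.26344213  66.78078925] top [205.3599826  223.95775612]
```

Run:
```python
from h import *
import pickle;a,b=pickle.load(open('f0.pkl','rb'))
from scipy.optimize import least_squares
def ub(x,y): return [(x-390)/6+184-.42,y/6+190-.42]
def ua(x,y): return [x/6+190-.42,y/6+165-.42]
def pts(q):
    c=q[:2];A=lambda r,t,z:[c[0]+r*np.cos(q[2]+t),c[1]+r*np.sin(q[2]+t),z]
    L=-np.pi/2+.65-q[3]
    return [A(0,0,13),A(55.5,-np.pi/2,17),A(55.5,-np.pi/2-.65,17),A(90,L,84),A(0,0,160)],[A(0,0,13),A(55.5,-np.pi/2,17),A(55.5,-np.pi/2-.65,17),A(90,L,84)]
pb=np.array([ub(569,186.5),ub(662,212),ub(626,266),ub(717,128),ub(540,176)])
pa=np.array([ua(187,233),ua(232,252),ua(185,267),ua(300,165)])
def res(q):
    x,y=pts(q);return np.r_[(proj(b,x)-pb).ravel(),(proj(a,y)-pa).ravel()]
r=least_squares(res,[460,79,0,0]);q=r.x
print(q,np.round(r.fun.reshape(-1,2),2))
R=lambda rad,ang:np.round([q[0]+rad*np.cos(ang),q[1]+rad*np.sin(ang)],1)
for l in(q[3],.65):print('post at',l,R(90,q[2]-np.pi/2+.65-l))
```

```text
[ 4.61956153e+02  7.98870736e+01 -2.60399919e-01  5.01906053e-02] [[ 0.3  -0.06]
 [ 0.63  0.37]
 [ 0.45  0.13]
 [ 0.19  0.21]
 [-0.51  0.11]
 [-0.47 -2.15]
 [-0.    0.22]
 [-0.03  0.09]
 [-0.13 -0.6 ]]
post at 0.05019060529297869 [491.9  -5. ]
post at 0.65 [438.8  -7.1]
```

The rows are not in the units I measure in: shifts go in shares of 1000 mm and turns go in shares of 4 rad. I convert before sending: -30 mm / 1000 = -0.03, -23.6 mm / 1000 = -0.0236.

```bash
for i in 1 2; do :; done; python3 shift.py '[[-0.03, -0.0236, 0, 0, 85], [-0.03, -0.0236, 0, 0, 85], [-0.03, -0.0236, 0, 0, 85], [-0.03, -0.0236, 0, 0, 85], [-0.03, -0.0236, 0, 0, 85]]' 40; python3 shift.py '[[-0.03, -0.0236, 0, 0, 85], [-0.03, -0.0236, 0, 0, 85], [-0.03, -0.0236, 0, 0, 85], [-0.03, -0.0236, 0, 0, 85], [-0.03, -0.0236, 0, 0, 85]]'; python3 shift.py '[[-0.03, -0.0236, 0, 0, 85], [-0.03, -0.0236, 0, 0, 85], [-0.03, -0.0236, 0, 0, 85], [-0.03, -0.0236, 0, 0, 85], [-0.03, -0.0236, 0, 0, 85]]'
```

```text
clock: 0.52
eef_pos: [313.6, 331.4, 404.5]
ee_rot: [-0.0, 0.209, 0.978, -0.0]
force: [1.1, 1.8, 0.8]
grip_width: 85.1
grip_force: 0.0
clock: 0.93
eef_pos: [402.4, 162.2, 404.7]
ee_rot: [-0.0, 0.209, 0.978, -0.0]
force: [1.0, 0.0, 0.7]
grip_width: 84.7
grip_force: 0.0
clock: 1.35
eef_pos: [491.2, -6.9, 404.5]
ee_rot: [-0.0, 0.209, 0.978, 0.0]
force: [0.1, 0.3, 0.4]
grip_width: 85.3
grip_force: 0.0
```

Scaled: 10 mm / 1000 = 0.01, 0.115 rad / 4 = 0.0288.

```bash
python3 shift.py '[[0, 0, 0.01, 0.0288, 85], [0, 0, 0.01, 0.0288, 85], [0, 0, 0.01, 0.0288, 85], [0, 0, 0.01, 0.0288, 85], [0, 0, 0.01, 0.0288, 85]]'; python3 shift.py '[[0, 0, 0.01, 0.0288, 85], [0, 0, 0.01, 0.0288, 85], [0, 0, 0.01, 0.0288, 85], [0, 0, 0.01, 0.0288, 85], [0, 0, 0.01, 0.0288, 85]]'; python3 shift.py '[[0, 0, 0, 0, 85], [0, 0, 0, 0, 85]]'
python3 - <<'E'
from h import *
a=get('scene');b=get('top')
A=cv2.resize(a['img'][115:235,170:300],None,fx=3,fy=3,interpolation=cv2.INTER_CUBIC)
B=cv2.resize(b['img'][160:280,170:300],None,fx=3,fy=3,interpolation=cv2.INTER_CUBIC)
cv2.imwrite('pics/z1.png',np.hstack([A,B])[:,:,::-1])
E
```

```text
clock: 1.77
eef_pos: [490.7, -5.0, 354.0]
ee_rot: [-0.0, 0.48, 0.877, -0.0]
force: [-0.6, 0.8, 0.3]
grip_width: 84.8
grip_force: 0.0
clock: 2.18
eef_pos: [490.7, -4.9, 304.0]
ee_rot: [-0.0, 0.709, 0.705, -0.0]
force: [-0.2, 0.0, 0.5]
grip_width: 85.6
grip_force: 0.0
clock: 2.35
eef_pos: [490.8, -4.9, 304.5]
ee_rot: [-0.001, 0.706, 0.708, -0.0]
force: [0.1, -0.1, 0.0]
grip_width: 85.5
grip_force: 0.0
```

View pics/z1.png

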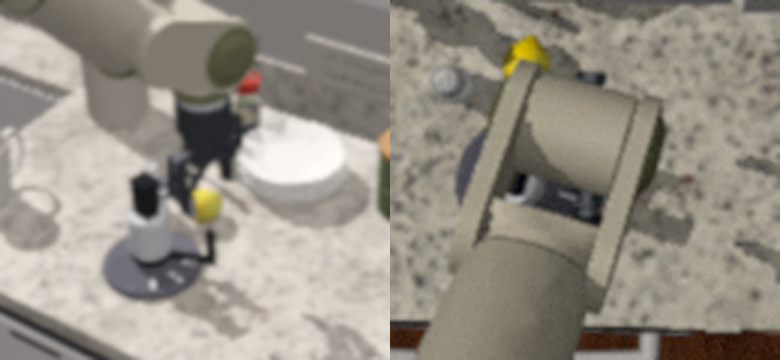

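The gripper stands above the lever post, with its closing line across the post along x. The lemon and foot are clear of it.

Scaled: 28 mm / 1000 = 0.028, 27 mm / 1000 = 0.027.

```bash
python3 shift.py '[[0, 0.001, 0.028, 0, 85], [0, 0, 0.028, 0, 85], [0, 0, 0.027, 0, 85], [0, 0, 0, 0, 85], [0, 0, 0, 0, 0]]' 30; python3 shift.py '[[0, 0, 0, 0, 0], [0, 0, 0, 0, 0], [0, 0, 0, 0, 0], [0, 0, 0, 0, 0], [0, 0, 0, 0, 0]]';python3 shift.py '[[0, 0, 0, 0, 0], [0, 0, 0, 0, 0], [0, 0, 0, 0, 0], [0, 0, 0, 0, 0], [0, 0, 0, 0, 0]]'
```

```text
clock: 2.87
eef_pos: [492.0, -5.0, 221.9]
ee_rot: [-0.001, 0.707, 0.708, -0.0]
force: [-0.2, -0.7, -0.2]
grip_width: 75.1
grip_force: 0.0
clock: 3.28
eef_pos: [491.9, -5.0, 222.5]
ee_rot: [0.001, 0.707, 0.707, 0.0]
force: [-0.7, -0.4, 4.4]
grip_width: 14.6
grip_force: 29.9
clock: 3.7
eef_pos: [492.0, -5.1, 222.4]
ee_rot: [0.001, 0.707, 0.707, 0.0]
force: [0.4, -0.6, 6.5]
grip_width: 15.2
grip_force: 30.2
```

Scaled: -9.4 mm / 1000 = -0.0094, -9.3 mm / 1000 = -0.0093.

```bash
python3 shift.py '[[-0.0027, -0.009, 0, 0, 0], [-0.0017, -0.0093, 0, 0, 0], [-0.0007, -0.0094, 0, 0, 0], [0.0003, -0.0094, 0, 0, 0], [0.0012, -0.0094, 0, 0, 0]]'; python3 shift.py '[[0.0022, -0.0091, 0, 0, 0], [0, 0, 0, 0, 0], [0, 0, 0, 0, 0], [0, 0, 0, 0, 0]]';python3 shift.py '[[0, 0, 0, 0, 85], [0, 0, 0, 0, 85], [0, 0, 0, 0, 85], [0, 0, 0, 0, 85], [0, 0, 0, 0, 85]]'
```

```text
clock: 4.12
eef_pos: [445.6, -9.3, 222.4]
ee_rot: [0.002, 0.707, 0.707, 0.001]
force: [5.4, -1.3, 2.1]
grip_width: 15.3
grip_force: 29.4
clock: 4.45
eef_pos: [436.1, -6.7, 222.2]
ee_rot: [0.001, 0.707, 0.707, -0.0]
force: [-0.8, -3.8, 7.8]
grip_width: 15.3
grip_force: 31.6
clock: 4.87
eef_pos: [436.1, -6.3, 221.6]
ee_rot: [-0.0, 0.707, 0.707, -0.0]
force: [0.5, 0.7, -0.4]
grip_width: 74.2
grip_force: 0.0
```

Scaled: -35 mm / 1000 = -0.035, -10 mm / 1000 = -0.01.

```bash
python3 shift.py '[[0, 0, -0.01, 0, 85], [0, 0, -0.035, 0, 85], [0, 0, -0.035, 0, 85], [0, 0, -0.035, 0, 85], [0, 0, -0.035, 0, 85]]'; python3 shift.py '[[0, 0, 0, -0.0298, 85], [0, 0, 0, -0.0298, 85], [0, 0, 0, -0.0298, 85], [0, 0, 0, -0.0298, 85], [0, 0, 0, -0.0298, 85]]';python3 shift.py '[[0, 0, 0, -0.0298, 85], [0, 0, 0, -0.0298, 85], [0, 0, 0, -0.0298, 85], [0, 0, 0, -0.0298, 85], [0, 0, 0, -0.0298, 85]]';python3 shift.py '[[0, 0, 0, -0.03, 85], [0, 0, 0, 0, 85]]';python3 - <<'E'
from h import *
a=get('scene');b=get('top')
A=cv2.resize(a['img'][165:225,190:255],None,fx=6,fy=6,interpolation=cv2.INTER_CUBIC)
B=cv2.resize(b['img'][190:250,184:249],None,fx=6,fy=6,interpolation=cv2.INTER_CUBIC)
cv2.imwrite('pics/z2.png',np.hstack([A,B])[:,:,::-1])
E
```

```text
clock: 5.28
eef_pos: [435.8, -6.2, 373.4]
ee_rot: [-0.0, 0.707, 0.707, -0.0]
force: [0.4, 0.3, 0.1]
grip_width: 85.1
grip_force: 0.0
clock: 5.7
eef_pos: [436.1, -6.3, 371.7]
ee_rot: [-0.0, 0.466, 0.885, -0.0]
force: [-0.1, 0.5, 0.2]
grip_width: 85.4
grip_force: 0.0
clock: 6.12
eef_pos: [436.1, -6.3, 371.6]
ee_rot: [-0.0, 0.186, 0.982, 0.0]
force: [-0.6, 0.5, -0.1]
grip_width: 84.8
grip_force: 0.0
clock: 6.28
eef_pos: [436.1, -6.3, 371.6]
ee_rot: [-0.0, 0.128, 0.992, 0.0]
force: [-0.1, 0.6, -0.5]
grip_width: 85.3
grip_force: 0.0
```

View pics/z2.png

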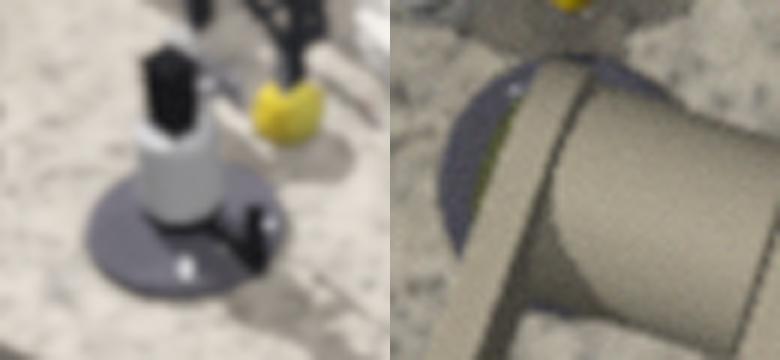

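The lever now lies over the middle mark. The outer two marks are visible at zoom (270,225) and (185,267), and the post top at (257,213). A numeric check follows.

Run:
```python
from h import *
a=get('scene')
ua=lambda x,y:[x/6+190-.42,y/6+165-.42]
C=np.array([462,80.]);ang=lambda p:np.arctan2(*(p[:2]-C)[::-1])
m=plane(a,[ua(270,225),ua(185,267)],17);p=plane(a,[ua(257,213)],84)[0]
A=[ang(x) for x in m];print('marks',m,A,'mid',np.mean(A),'post',p,ang(p))
print('from tool',ang(np.array([436.1,-6.3])),'lever',.65+np.mean(A)-ang(np.array([436.1,-6.3])))
# head in scene: expected pixels of top centre for C
print((proj(a,[462,80,160])[0]-[190,165]+.42)*6)
q=monitor.observe()['ee_rot'];from scipy.spatial.transform import Rotation as R
M=R.from_quat(np.r_[q[1:],q[0]]).as_matrix();print(M[:,1]);print(M.T@[462-436.1,80+6.3,0])
```

```text
marks [[486.57452446  20.79057892  17.        ]
 [418.65300496  46.10038831  17.        ]] [np.float64(-1.1773884935342893), np.float64(-2.477891718986078)] mid -1.8276401062601835 post [431.98709992 -11.6969365   84.        ] -1.8871119426157654
from tool -1.8623594250886701 lever 0.6847193188284866
[166.738344   58.3794436]
[ 2.61298777e-01  9.65257970e-01 -1.89448856e-05]
[-2.45009645e+00  9.00694011e+01 -2.31941503e-03]
```

Scaled: 30 mm / 1000 = 0.03, -2.4 mm / 1000 = -0.0024.

```bash
python3 shift.py '[[-0.0024, 0.03, 0, 0, 85], [0, 0.03, 0, 0, 85], [0, 0.03, 0, 0, 85], [0, 0, 0, 0, 85]]'; python3 shift.py '[[0, 0, 0.028, 0, 85], [0, 0, 0.028, 0, 85], [0, 0, 0.028, 0, 85], [0, 0, 0, 0, 85], [0, 0, 0, 0, 85]]'
python3 - <<'E'
from h import *
a=get('scene')
A=cv2.resize(a['img'][155:225,180:255],None,fx=6,fy=6,interpolation=cv2.INTER_CUBIC)
cv2.imwrite('pics/z3.png',A[:,:,::-1])
E
```

```text
clock: 6.77
eef_pos: [462.2, 83.3, 371.7]
ee_rot: [0.0, 0.13, 0.992, 0.001]
force: [-0.5, 0.2, -0.2]
grip_width: 85.2
grip_force: 0.0
clock: 7.18
eef_pos: [461.8, 79.8, 287.5]
ee_rot: [-0.001, 0.131, 0.991, -0.0]
force: [-0.1, -0.2, 1.4]
grip_width: 85.0
grip_force: 0.0
```

View pics/z3.png

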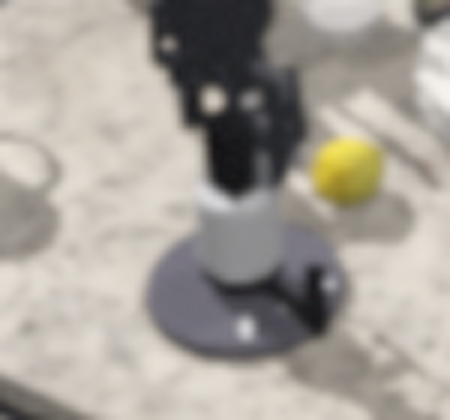

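The head, at zoom (232,150), sits between the open fingers, and the lever is untouched. I'll close on it.

```bash
python3 shift.py '[[0, 0, 0, 0, 0], [0, 0, 0, 0, 0], [0, 0, 0, 0, 0], [0, 0, 0, 0, 0], [0, 0, 0, 0, 0]]' 50; python3 shift.py '[[0, 0, 0, 0, 0], [0, 0, 0, 0, 0], [0, 0, 0, 0, 0], [0, 0, 0, 0, 0], [0, 0, 0, 0, 0]]'
```

```text
clock: 7.65
eef_pos: [462.2, 80.9, 289.4]
ee_rot: [0.002, 0.131, 0.991, 0.002]
force: [-0.1, 10.3, 9.4]
grip_width: 33.9
grip_force: 49.1
clock: 8.07
eef_pos: [462.2, 81.0, 289.3]
ee_rot: [0.002, 0.131, 0.991, 0.002]
force: [1.2, 10.7, 10.4]
grip_width: 33.7
grip_force: 49.3
```

Scaled: -8 mm / 1000 = -0.008, -6 mm / 1000 = -0.006.

```bash
python3 shift.py '[[0, 0.001, 0, 0, 0], [0, 0, -0.006, 0, 0], [0, 0, -0.008, 0, 0], [0, 0, -0.008, 0, 0], [0, 0, -0.008, 0, 0]]'; python3 shift.py '[[0, 0, -0.009, 0, 0], [0, 0, -0.009, 0, 0], [0, 0, -0.009, 0, 0], [0, 0, -0.009, 0, 0], [0, 0, -0.009, 0, 0]]'
```

```text
clock: 8.48
eef_pos: [462.3, 81.6, 318.4]
ee_rot: [0.001, 0.13, 0.991, 0.002]
force: [4.0, 7.1, -3.9]
grip_width: 33.3
grip_force: 50.2
clock: 8.9
eef_pos: [462.2, 81.6, 363.3]
ee_rot: [0.001, 0.13, 0.991, 0.002]
force: [4.0, 5.5, -3.5]
grip_width: 33.6
grip_force: 50.3
```

Scaled: -9 mm / 1000 = -0.009, -8 mm / 1000 = -0.008.

```bash
python3 shift.py '[[0, 0, -0.008, 0, 0], [0, 0, -0.009, 0, 0], [0, 0, -0.009, 0, 0], [0, 0, -0.009, 0, 0], [0, 0, -0.009, 0, 0]]'; python3 shift.py '[[0, 0, -0.009, 0, 0], [0, 0, -0.009, 0, 0], [0, 0, -0.007, 0, 0], [0, 0, -0.004, 0, 0], [0, 0, 0, 0, 0]]'
```

```text
clock: 9.32
eef_pos: [462.2, 81.5, 406.6]
ee_rot: [0.0, 0.13, 0.991, 0.002]
force: [4.9, 6.2, -9.4]
grip_width: 33.4
grip_force: 51.5
clock: 9.73
eef_pos: [462.2, 81.5, 436.0]
ee_rot: [0.001, 0.13, 0.992, 0.002]
force: [3.6, 4.8, -7.2]
grip_width: 33.7
grip_force: 51.9
```

Scaled: -2 mm / 1000 = -0.002.

```bash
python3 shift.py '[[0, 0, -0.002, 0, 0], [0, 0, 0, 0, 0], [0, 0, 0, 0, 0]]'; python3 shift.py '[[0, 0, -0.002, 0, 0], [0, 0, 0, 0, 0], [0, 0, 0, 0, 0]]'
```

```text
clock: 9.98
eef_pos: [462.2, 81.5, 437.4]
ee_rot: [0.0, 0.13, 0.992, 0.002]
force: [4.2, 4.9, -7.3]
grip_width: 33.7
grip_force: 51.6
clock: 10.23
eef_pos: [462.2, 81.5, 439.3]
ee_rot: [0.0, 0.13, 0.992, 0.002]
force: [5.2, 5.9, -6.7]
grip_width: 33.4
grip_force: 51.4
```

Scaled: -1.5 mm / 1000 = -0.0015.

```bash
python3 shift.py '[[0, 0, -0.0015, 0, 0], [0, 0, 0, 0, 0], [0, 0, 0, 0, 0]]'; python3 shift.py '[[0, 0, -0.0015, 0, 0], [0, 0, 0, 0, 0], [0, 0, 0, 0, 0]]';  python3 - <<'E'
from h import *
a=get('scene')
A=cv2.resize(a['img'][115:225,170:270],None,fx=5,fy=5,interpolation=cv2.INTER_CUBIC)
cv2.imwrite('pics/z4.png',A[:,:,::-1])
E
```

```text
clock: 10.48
eef_pos: [462.2, 81.5, 439.9]
ee_rot: [-0.001, 0.13, 0.991, 0.002]
force: [4.9, 5.3, -13.2]
grip_width: 33.2
grip_force: 53.0
clock: 10.73
eef_pos: [462.3, 81.4, 440.1]
ee_rot: [-0.002, 0.13, 0.991, 0.002]
force: [6.4, 6.1, -22.2]
grip_width: 32.9
grip_force: 53.5
```

View pics/z4.png

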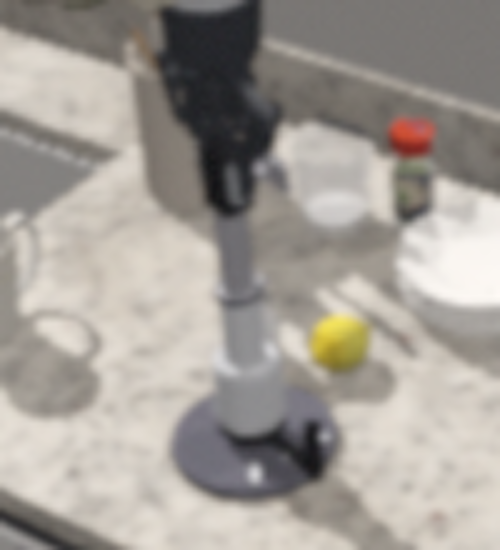

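The force rose sharply at the second stop. The picture shows both tubes fully out, with the joint between them at zoom (240,297), and the lever still on the middle mark. I'll let it settle briefly and hand it in.

```bash
python3 shift.py '[[0, 0, 0, 0, 0], [0, 0, 0, 0, 0], [0, 0, 0, 0, 0]]' && python3 -c "
from cell import robot, eyes, ticket, monitor
print(ticket.close_job())"
```

```text
clock: 11.03
eef_pos: [462.3, 81.4, 440.2]
ee_rot: [-0.002, 0.13, 0.991, 0.002]
force: [7.0, 5.3, -23.7]
grip_width: 33.4
grip_force: 53.5
the job is handed in; nothing more can be done
None
```

I handed the job in at about 11 s: the brake lever is at the middle mark (estimated 0.68 rad), and the gripper is holding the head fully up at the second stop with the button squeezed in; the interface returned no verdict.

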